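Turn a paint sample tile colour side up against a ramped rest

TASK

The paint sample tile lies with its bare brown back up in front of the low metal rest with two ramps. Gently push it along the bench with the fingertips against the ramps until it tips up and leans on the rest, then pull its upper edge over from behind so that it falls back onto the bench in front of the rest, flat and colour side up. Do not pinch it or lift it off the bench, and leave the bottle, the pot and the weight where they stand.

Things in the scene. Friction and masses are not known exactly. Their poses are not given: they have to be found in the camera images.
- tile: rigid paint sample tile, 90 (own x) x 110 (own y) x 8 mm, about 0.11 kg; bare brown back with paper label, white face with six colour swatches. Origin at its middle, at half the thickness. Own z points out of the back: up at the start, down when turned. At the start own x points along the rest's x within 0.25 rad, the far edge about 10 to 70 mm short of the ramp toes.
- tile_near (a point): middle of the tile's 110 mm long edge that lies away from the rest at the start, at half the thickness (the edge to push; it becomes the foot)
- tile_far (a point): middle of the tile's 110 mm long edge that lies next to the rest at the start, at half the thickness (it runs up the ramps and becomes the upper edge)
- tile_left (a point): middle of the tile's 90 mm long edge at its own +y, at half the thickness
- tile_right (a point): middle of the tile's 90 mm long edge at its own -y, at half the thickness
- rest: turning rest fixed to the bench: two aluminium ramps before a grey bar, 112 mm wide (own y), 75 deep, 70 high. Origin on the bench, midway between the ramp toes (front ends); own x points level into the rest (push this way), z up. Ramps 24 mm wide at own y +42 and -42 mm, the middle open for 60 mm. A ramp rises from (x 0, z 0) through (14, 12) and (28, 32) to (43, 68) mm.
- ramp_tops (a point): midway between the two ramp tops (rest x 43, z 68 mm), in the open middle. Behind the ramps grey supports reach back to x 53 mm; the bar across the back, x 45 to 75 mm, is only 10 mm high. With its near edge pushed up to the toes the tile leans on the ramp tops about 1.0 rad from level, upper edge near x 45, z 78 mm, and stays so. Friction of the tile: ramps about 0.3, bench about 0.6.
- bottle: small brown bottle with teal cap, 39 mm across, 88 mm high, loose; origin at the middle of its underside. Bystander on the green cutting mat behind the rest.
- pot: white lidded sample pot, 40 mm across, 22 mm high, loose; origin at the middle of its underside. Bystander.
- weight: dark red cloth-covered weight with a tape handle, 48 x 68 x 35 mm, loose; origin at the middle of its underside. Bystander on the green cutting mat (3.5 mm thick) behind the rest.

How it is judged:
By the outcome, as a careful person would: the job done as asked, in the order asked, and still so for the second after the job is handed in, with the robot touching nothing.
It also fails if it takes over 53 s, if anything falls off the work surface, if the arm or the gripper's body presses on something with over 40 N, if the wrist force passes 120 N, or if a joint passes its speed limit or range.

ROBOT

A 7-joint arm with a two-finger parallel gripper is mounted at the origin on a cart in front of the work surface, level with it; the furniture and walls round the work are solid. World frame = base frame: x ahead of the robot, y to its left, z up, the work surface at z = 0. Lengths are in m, angles in rad, forces in N, time in s.
With the tool pointing down it reaches from about 0.4 to 0.85 m from the base axis. Payload 10.4 kg.
Tool frame: the origin (TCP) lies at the very end of the fingers, on their centre line; the grasp point (between the pads) lies r.tcp_to_grasp behind it (r.tcp_to_grasp is the distance from the TCP to the grasp point, in m); z points along the fingers, y is the line along which they close (so a half turn about z gives the same grasp; the last joint's range is limited). The gripper opens to 87 mm and grips with 3 to 60 N. Pads are 19 mm wide; open, the fingers measure 117 mm over their backs; the gripper's body (75 mm by 190 mm) begins 51 mm behind the grasp point.
Start: joints at [1.204, 0.332, -0.065, 1.46, 0.022, 1.35, -0.088], TCP at [0.211, -0.588, 0.223] pointing down, gripper open.
Joint ranges: [-2.6, 2.6], [-0.5, 2.12], [-1.47, 1.34], [0.16, 2.42], [-1.27, 4.41], [0.06, 2.06], [-2.6, 2.6]. Speed limits (rad/s): [2.22, 2.22, 2.79, 2.79, 3.14, 3.14, 3.14].

INTERFACE

Orientations are given as a unit quaternion [x, y, z, w].
In Python, from bench import monitor, cams, ticket, r gives the robot as it stands.
- The arm moves only by the shell command python3 -m crank 'ROWS' [OPENING] [FORCE]. ROWS is a JSON object whose one key "steps" holds a list of rows, each a list of 2 entries, a list of its own where there are three numbers: the shift along the world's x, y, z in units of 25 mm (1.0 is 25 mm), then the turn, a rotation vector about the world's x, y, z in units of 5 degrees (1.0 is 5 degrees). In form: {"steps": [[[x, y, z], [ax, ay, az]], ...]}. A call has 1 to 10 rows; each row shifts and turns the commanded pose from where the row before left it; what a row does not reach is not made up. A row lasts 1/12 s, in which the tool goes at most 41.7 mm and 7.16 degrees, less where a joint would pass 70% of its speed; a pose out of reach is approached as far as the arm can. A call is refused whole if a number of a shift passes 1 or a number of a turn 1, either way. A call with a gripper value outside its range is refused whole. OPENING is the finger opening in mm, from 0 to 87, set as the call begins (- or left out, the last holds). The fingers move at their own pace and stop on an object; FORCE is the grip in N (left out, the last holds). Time passes only in rows, so rows that do not move let the fingers close. It gives the time, the measured TCP pose, the force, the opening and the grip force at its end, in the units of the state.
- monitor.read_state(): the state, without advancing time (a new reading comes with each control period).
- cams.camera(name): name is "side" or "top" or "wrist"; returns a dict with "pixels" (384x512x3 uint8, blue, green, red), "z_map" (384x512 float32, m along the optical axis (not along the pixel's ray), 0 where there is no reading), "vfov" (degrees; the focal length in pixels is half the picture's height over the tangent of half this angle, whatever the lens; pixels are square), "cx", "cy" (the principal point, pixels), "k1" (the pictures are not rectified: a ray, as slopes to the right and down, at radius r is drawn at 1 + k1 r^2 times it, then the intrinsics apply), "T" (4x4, takes a point from camera to world coordinates). Camera axes: x right, y up, looking along -z (the intrinsics and any distortion apply to the point x, -y, -z); pixel columns grow to the right and rows downward; lengths in m; the calibration is good to about 2 mm. A picture is of the moment at which its call begins.
- ticket.close_job(): hands the job in; it is judged then, once.
The state is a dict: "time": time; "joint_positions": joint angles; "joint_vel": joint speeds; "joint_torque": joint torques, N m; "ee_pos": TCP position; "eef_rot": TCP orientation; "ft_force": force on the tool from outside, world axes, zero at the start; "torque": the same for the moment, N m; "width": finger opening in m; "grip_force": force on a finger pad.
Only numpy, scipy, OpenCV 4.12 (cv2) and the standard library are available. Lean on these libraries where they do the work, as an engineer would, in place of code of your own. Each camera call takes 0.05 s, during which the arm holds its last target. There are 200 camera calls.

## Working session

There is one attempt and no reset: what is moved stays moved. The work goes in short steps, Python scripts to look and compute and a shell command to move; the robot and the scene stay as the last step left them, time stands still between calls to the robot, and variables do not carry over. Pictures are saved under pics/ and viewed, at most 10 in all, crops included, and the job is handed in when it is done.

```bash
ls; mkdir -p pics; cat > h.py <<'E'
import numpy as np,cv2
from bench import monitor,cams,ticket,r
def K(c):
    h=c["pixels"].shape[0]; f=h/2/np.tan(np.radians(c["vfov"])/2); return f
def ray(c,uv):
    f=K(c); uv=np.atleast_2d(uv).astype(float)
    d=(uv-[c["cx"],c["cy"]])/f; s=d.copy()
    for _ in range(20): s=d/(1+c["k1"]*(s**2).sum(1,keepdims=True))
    v=np.c_[s[:,0],-s[:,1],-np.ones(len(s))]; T=np.array(c["T"])
    return T[:3,3],v@T[:3,:3].T
def onz(c,uv,z):
    o,d=ray(c,uv); return o+d*((z-o[2])/d[:,2:])
def cloud(c):
    h,w=c["z_map"].shape; u,v=np.meshgrid(np.arange(w),np.arange(h))
    o,d=ray(c,np.c_[u.ravel(),v.ravel()]); P=o+d*c["z_map"].reshape(-1,1)
    return P.reshape(h,w,3)
def save(n,name):
    c=cams.camera(n); cv2.imwrite(f"pics/{name}.png",c["pixels"]); np.save(f"pics/{name}.npy",c,allow_pickle=True); return c
def load(name): return np.load(f"pics/{name}.npy",allow_pickle=True).item()
E
python3 - <<'E'
from h import *
a=save("top","t0");b=save("side","s0")
cv2.imwrite("pics/ts0.png",cv2.resize(np.hstack([a["pixels"],b["pixels"]]),(800,300)))
for c in(a,b):print(c["vfov"],c["cx"],c["cy"],c["k1"],np.round(c["T"],3).tolist())
print(r.tcp_to_grasp,monitor.read_state())
E
```

```text
pics
47.98674407975461 249.80917502544185 194.5115134414084 -0.16424892350470546 [[0.001, 0.99, -0.143, 0.383], [-1.0, -0.001, -0.015, -0.127], [-0.015, 0.143, 0.99, 0.958], [0.0, 0.0, 0.0, 1.0]]
51.359125127663646 261.8378459337197 190.62290713987923 -0.04589038272611157 [[-0.956, 0.123, -0.267, 0.295], [-0.293, -0.452, 0.842, 0.606], [-0.018, 0.883, 0.468, 0.481], [0.0, 0.0, 0.0, 1.0]]
0.0187 {'time': 0.1, 'joint_positions': array([ 1.20438854,  0.33278501, -0.0646937 ,  1.46082611,  0.0216234 ,
        1.34988544, -0.08850586]), 'joint_vel': array([ 1.47886800e-04, -2.21568791e-03,  1.82883866e-03, -3.12522216e-03,
        2.16919289e-03, -2.32153487e-05, -2.84621845e-05]), 'joint_torque': array([ 7.45868510e-04, -6.24548149e+01,  2.43232230e-02, -3.90712667e+01,
       -6.13251259e-02,  3.66582850e-02,  3.71064800e-05]), 'ee_pos': array([ 0.21054826, -0.58812112,  0.22186317]), 'eef_rot': array([ 9.85259679e-01,  1.71064315e-01, -1.41610806e-04, -5.87076783e-04]), 'ft_force': array([0.89098259, 0.42463117, 0.06767364]), 'torque': array([0.00791289, 0.05821255, 0.02356469]), 'grip_force': 0.0, 'width': 0.08681002870586156}
```

View pics/t0.png

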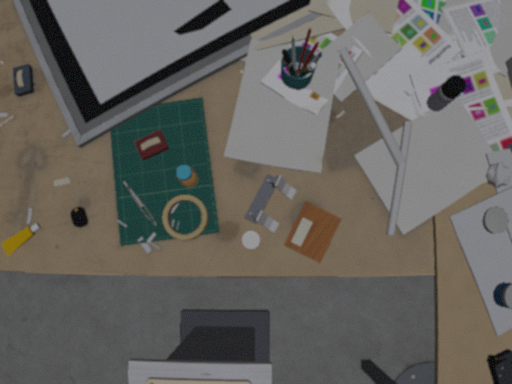

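View pics/s0.png

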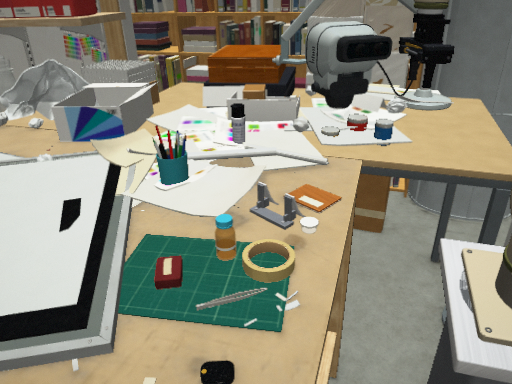

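Top view: the tile is at about (313,231) and the rest at (265,200), with its toes toward the tile. The pot is at (250,240), the bottle at (187,175) and the weight at (152,145). The side view agrees: tile (315,197), rest (272,208).

```bash
python3 - <<'E'
from h import *
c=load("t0");im=c["pixels"];P=cloud(c)
hsv=cv2.cvtColor(im,cv2.COLOR_BGR2HSV)
print(hsv[228,325],hsv[215,225],im[228,325],im[250,370],P[250,370],P[228,325])
m=((hsv[...,1]>130)&(hsv[...,0]<16)).astype(np.uint8); m[:,:275]=0;m[:195]=0;m[270:]=0;m[:,350:]=0
m=cv2.morphologyEx(m,cv2.MORPH_CLOSE,np.ones((3,3)))
k=max(cv2.findContours(m,0,1)[0],key=cv2.contourArea)
hull=cv2.convexHull(k)[:,0]; W=onz(c,hull,0.008)[:,:2]
rc=cv2.minAreaRect((W*1000).astype(np.float32)); print("tile",rc,cv2.boxPoints(rc))
# rest: depth
for n in("t0","s0"):
    c=load(n);P=cloud(c)
    if n=="t0": sub=np.zeros(P.shape[:2],bool); sub[165:240,238:302]=1
    else: sub=np.zeros(P.shape[:2],bool); sub[175:235,245:303]=1
    for lo,hi in((.006,.02),(.02,.04),(.04,.06),(.06,.08)):
        q=P[sub&(P[...,2]>lo)&(P[...,2]<hi)]; print(n,lo,len(q),q.mean(0).round(4) if len(q) else 0)
    np.save("pics/rest_"+n,P[sub])
c=load("t0");a=c["pixels"][160:280,225:355]; cv2.imwrite("pics/crop0.png",cv2.resize(a,None,fx=6,fy=5,interpolation=2)[:600,:780])
E
```

```text
[ 14 158 103] [ 17  65 113] [ 39  68 103] [ 86 102 115] [ 3.95967957e-01 -3.80645344e-01 -3.37775285e-04] [ 0.44532607 -0.27909996  0.00581756]
tile ((437.56170654296875, -251.42160034179688), (86.60321044921875, 106.35745239257812), 62.86933135986328) [[ 370.48785 -265.70804]
 [ 465.14264 -314.20932]
 [ 504.63556 -237.13516]
 [ 409.98077 -188.63388]]
t0 0.006 903 [ 0.4911 -0.1585  0.0098]
t0 0.02 254 [ 0.4698 -0.1432  0.0256]
t0 0.04 227 [ 0.5406 -0.1793  0.0499]
t0 0.06 130 [ 0.506  -0.1507  0.067 ]
s0 0.006 642 [ 0.4975 -0.1637  0.0101]
s0 0.02 237 [ 0.4968 -0.1464  0.0286]
s0 0.04 347 [ 0.5423 -0.1771  0.0496]
s0 0.06 111 [ 0.5034 -0.1457  0.0658]
```

View pics/crop0.png

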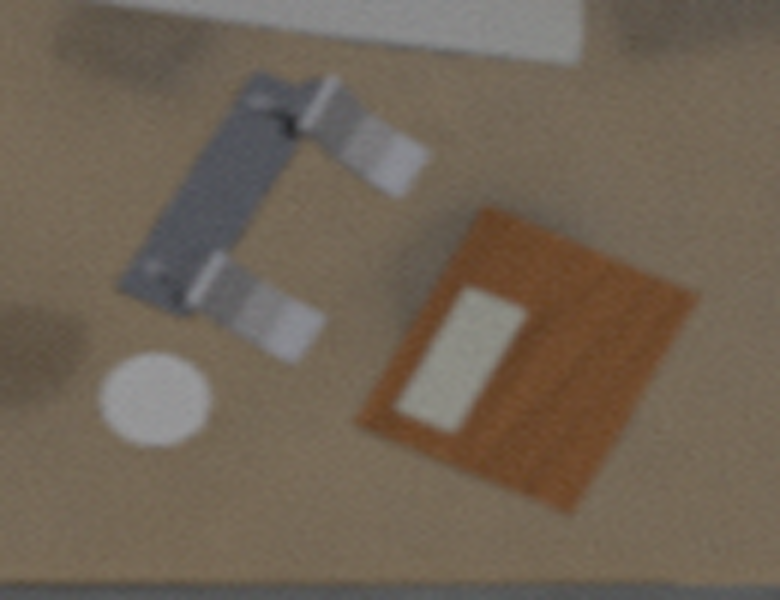

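The crop shows the toe middles at about crop (417,174) and (312,339). The ramp top middles are at about (320,101) and (206,278). The tile lies offset sideways and slightly yawed.

```bash
python3 - <<'E'
from h import *
c=load("t0")
px=lambda x,y:[225+(x+.5)/6-.5,160+(y+.5)/5-.5]
toe=onz(c,[px(417,174),px(312,339)],0.001); top=onz(c,[px(320,101),px(206,278)],.068)
bar=onz(c,[px(255,72),px(120,288)],.010)
print(toe,top,bar)
print("spacing",np.linalg.norm(toe[0]-toe[1]),np.linalg.norm(top[0]-top[1]),np.linalg.norm(bar[0]-bar[1]))
d=(toe[1]-toe[0])+(top[1]-top[0])+(bar[1]-bar[0]); d=d[:2]; y=d/np.linalg.norm(d)
# toe[1] is at lower image (smaller x world)
xx=np.array([y[1],-y[0]]); 
if xx@(top-toe).mean(0)[:2]<0: xx=-xx
print("rest x",xx,np.degrees(np.arctan2(xx[1],xx[0])))
ry=np.array([-xx[1],xx[0]])
o=np.mean([toe.mean(0)[:2],top.mean(0)[:2]-.043*xx,bar.mean(0)[:2]-.075*xx],0)
for p in (toe.mean(0)[:2],top.mean(0)[:2],bar.mean(0)[:2]): print((p-o)@xx,(p-o)@ry)
# depth check of rest
for n in("t0","s0"):
    q=np.load(f"pics/rest_{n}.npy"); q=q[q[:,2]>.005]; l=np.c_[(q[:,:2]-o)@xx,(q[:,:2]-o)@ry]
    k=(q[:,2]>.058)&(abs(l[:,0]-.04)<.03); print(n,np.percentile(l[k],[2,50,98],axis=0).round(4).tolist())
    k=(q[:,2]>.007)&(q[:,2]<.013)&(l[:,0]>.05);print(np.percentile(l[k],[2,50,98],axis=0).round(4).tolist())
print("o",o)
B=np.array([[370.5,-265.7],[465.1,-314.2],[504.6,-237.1],[410.0,-188.6]])/1000
print("tile corners rest frame",np.c_[(B-o)@xx,(B-o)@ry].round(4)*1000)
for n,uvh in {"pot":([225+155/6,160+400/5],.022),"bottle":([184,170],.088),"weight":([152,145],.038)}.items():
    p=onz(c,[uvh[0]],uvh[1])[0,:2]; print(n,p,(p-o)@xx,(p-o)@ry)
E
```

```text
[[ 0.52125409 -0.21179328  0.001     ]
 [ 0.4473066  -0.17198838  0.001     ]] [[ 0.54252817 -0.17240559  0.068     ]
 [ 0.46813681 -0.13244275  0.068     ]] [[ 0.56612813 -0.15122282  0.01      ]
 [ 0.46927149 -0.10115045  0.01      ]]
spacing 0.08398012007478865 0.08444585374737815 0.10903416951878832
rest x [0.46797424 0.88374211] 62.09711998178807
-0.00014507299865528384 -0.00035946619730034513
0.04458513374555206 -0.0004947531874222658
0.07355993925310322 0.0008542193847225453
t0 [[0.0394, -0.0535], [0.0457, -0.03], [0.0533, 0.0529]]
[[0.0508, -0.053], [0.0644, -0.0003], [0.0752, 0.0543]]
s0 [[0.0416, -0.0516], [0.0504, 0.0346], [0.0553, 0.0542]]
[[0.0504, -0.0502], [0.0656, 0.0062], [0.0772, 0.0565]]
o [ 0.48403056 -0.1915944 ]
tile corners rest frame [[-118.6   65.7]
 [-117.2  -40.6]
 [ -30.6  -39.5]
 [ -32.    66.8]]
pot [ 0.41863146 -0.11513204] 0.03696791536757622 0.09357835788849624
bottle [0.55998822 0.02241285] 0.22467345168804675 0.033022897761222414
weight [0.62732901 0.10464251] 0.3288570112415493 0.011992372320476202
```

```bash
cat >> h.py <<'E'
O=np.array([.4840,-.1916]);X=np.array([.46797,.88374]);Y=np.array([-.88374,.46797])
def rest(p): p=np.asarray(p,float); return np.array([(p[:2]-O)@X,(p[:2]-O)@Y,p[2]])
def goto(x,y,z):
    "shift in units of 25 mm to rest-frame x,y,z (mm)"
    s=monitor.read_state(); p=np.r_[O+(x*X+y*Y)/1000,z/1000]
    from scipy.spatial.transform import Rotation as R
    M=R.from_quat(s["eef_rot"]).as_matrix()
    print("rest mm",(rest(s["ee_pos"])*1000).round(1),"units to go",((p-s["ee_pos"])/.025).round(2),"toolx-restx deg",round(np.degrees(np.arctan2(M[1,0],M[0,0]))-62.1,2),"tilt",M[:,2].round(3),"F",np.round(s["ft_force"],1),"t",s["time"])
E
python3 -m crank '{"steps":[[[0.4,1,0],[0,0,0.85]],[[0.4,1,0],[0,0,0.85]],[[0.4,1,0],[0,0,0.85]],[[0.4,1,0],[0,0,0.85]],[[0.4,1,0],[0,0,0.85]],[[0.4,1,0],[0,0,0.85]],[[0.4,1,0],[0,0,0.85]],[[0.4,1,0],[0,0,0.85]],[[0.4,1,0],[0,0,0.85]],[[0.4,1,0],[0,0,0.85]]]}' 0 10
python3 -c "
from h import *
goto(-75,92,80)"
```

```text
time: 0.93
ee_pos: [0.3108, -0.337, 0.2223]
eef_rot: [0.855, 0.518, -0.0, -0.0]
ft_force: [0.9, 0.3, 0.3]
width: 0.0283
grip_force: 0.0
rest mm [-209.6   85.   222.3] units to go [ 2.27  4.89 -5.69] toolx-restx deg 0.3 tilt [-0.  0. -1.] F [0.9 0.3 0.3] t 0.9333
```

```bash
python3 -m crank '{"steps":[[[0.45,0.98,-0.5],[0,0,0]],[[0.45,0.98,-0.5],[0,0,0]],[[0.45,0.98,-0.5],[0,0,0]],[[0.45,0.98,-0.5],[0,0,0]],[[0.45,0.97,-0.5],[0,0,0]],[[0,0,-0.8],[0,0,0]],[[0,0,-0.8],[0,0,0]],[[0,0,-0.8],[0,0,0]],[[0,0,-0.8],[0,0,0]],[[0,0,0],[0,0,0]]]}' 0 10
python3 -c "
from h import *
goto(-75,92,3)"
```

```text
time: 1.77
ee_pos: [0.3647, -0.2149, 0.0768]
eef_rot: [0.856, 0.517, -0.001, -0.003]
ft_force: [-0.6, -0.1, -0.4]
width: 0.0005
grip_force: 0.0
rest mm [-76.5  94.5  76.8] units to go [ 0.12  0.   -2.95] toolx-restx deg 0.11 tilt [-0.005  0.003 -1.   ] F [-0.6 -0.1 -0.4] t 1.7667
```

```bash
python3 -m crank '{"steps":[[[0.1,0,-0.7],[0,0,0]],[[0,0,-0.7],[0,0,0]],[[0,0,-0.7],[0,0,0]],[[0,0,-0.5],[0,0,0]],[[0,0,-0.3],[0,0,0]],[[0,0,0],[0,0,0]]]}'
python3 -c "
from h import *
goto(-75,73,4)"
```

```text
time: 2.27
ee_pos: [0.3689, -0.216, 0.007]
eef_rot: [0.856, 0.516, -0.0, -0.001]
ft_force: [0.2, 0.7, -0.5]
width: 0.0004
grip_force: 0.0
rest mm [-75.4  90.3   7. ] units to go [ 0.62 -0.31 -0.12] toolx-restx deg 0.09 tilt [-0.001  0.001 -1.   ] F [ 0.2  0.7 -0.5] t 2.2667
```

```bash
python3 -m crank '{"steps":[[[0.07,-0.035,-0.02],[0,0,0]],[[0.07,-0.035,0],[0,0,0]],[[0.07,-0.035,0],[0,0,0]],[[0.07,-0.035,0],[0,0,0]],[[0.07,-0.035,0],[0,0,0]],[[0.07,-0.035,0],[0,0,0]],[[0.07,-0.035,0],[0,0,0]],[[0.07,-0.035,0],[0,0,0]],[[0.07,-0.035,0],[0,0,0]],[[0,0,0],[0,0,0]]]}'
python3 - <<'E'
from h import *
goto(-75,70,4)
c=save("side","s1")
cv2.imwrite("pics/s1c.png",cv2.resize(c["pixels"][150:260,220:380],(800,550),interpolation=2))
E
```

```text
time: 3.1
ee_pos: [0.3855, -0.2242, 0.0071]
eef_rot: [0.856, 0.517, 0.0, 0.0]
ft_force: [-0.1, -0.1, -0.9]
width: 0.0005
grip_force: 0.1
rest mm [-74.9  71.8   7.1] units to go [ 0.06 -0.04 -0.12] toolx-restx deg 0.1 tilt [ 0.  0. -1.] F [-0.1 -0.1 -0.9] t 3.1
```

View pics/s1c.png

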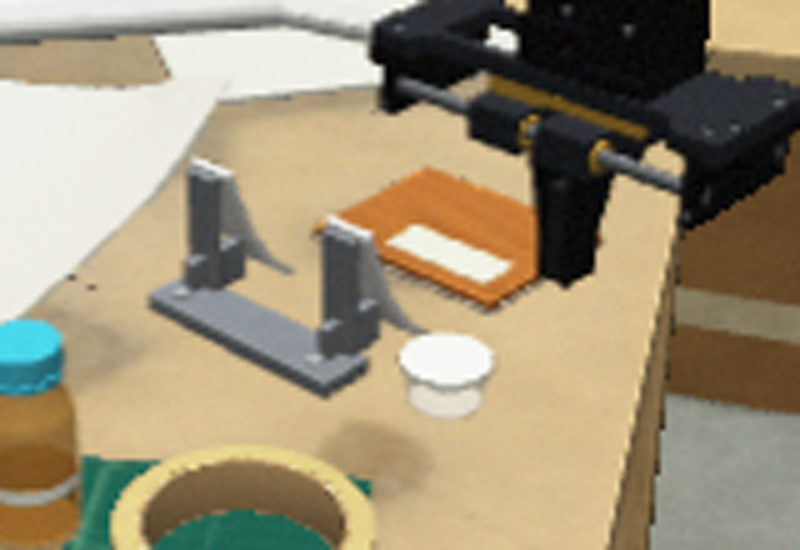

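The fingers (565,280 in the crop) stand at the tile's side edge. The rest and pot are clear. I'll measure the tile from the side view.

```bash
cat >> h.py <<'E'
def tilemask(c,roi):
    hsv=cv2.cvtColor(c["pixels"],cv2.COLOR_BGR2HSV)
    m=((hsv[...,1]>130)&(hsv[...,0]<16)).astype(np.uint8); z=np.zeros_like(m); a,b,d,e=roi; z[a:b,d:e]=m[a:b,d:e]
    return z
def tilerest(c,roi,z=.008):
    m=cv2.morphologyEx(tilemask(c,roi),cv2.MORPH_CLOSE,np.ones((3,3)))
    k=max(cv2.findContours(m,0,1)[0],key=cv2.contourArea)
    W=onz(c,cv2.convexHull(k)[:,0],z); L=np.array([rest(p)[:2] for p in W])*1000
    return L
E
python3 - <<'E'
from h import *
for n,roi in(("t0",(195,270,275,350)),("s0",(175,220,270,360)),("s1",(175,220,270,345))):
    L=tilerest(load(n),roi); print(n,L.min(0).round(1),L.max(0).round(1)); 
print(L.round(0).tolist())
c=save("top","t1");L=tilerest(c,(195,270,275,350)); print(L.min(0),L.max(0))
E
```

```text
t0 [-118.   -40.1] [-30.6  66.6]
s0 [-117.9  -40.6] [-23.6  72. ]
s1 [-118.9  -44.1] [-23.6  68.7]
[[-117.0, -35.0], [-119.0, 25.0], [-62.0, 67.0], [-57.0, 68.0], [-26.0, 69.0], [-24.0, 67.0], [-24.0, 26.0], [-25.0, 6.0], [-44.0, -40.0], [-48.0, -43.0], [-100.0, -44.0], [-116.0, -44.0]]
[-79.1836924  -44.19872247] [-30.39185424  62.83175721]
```

```bash
python3 -m crank '{"steps":[[[0,0,-0.1],[0,0,0]],[[0.06,-0.03,0],[0,0,0]],[[0.06,-0.03,0],[0,0,0]],[[0.06,-0.03,0],[0,0,0]],[[0.06,-0.03,0],[0,0,0]],[[0.05,-0.03,0],[0,0,0]],[[0.04,-0.02,0],[0,0,0]],[[0,0,0],[0,0,0]],[[-0.4,0.2,0],[0,0,0]],[[-0.4,0.2,0],[0,0,0]]]}'
python3 - <<'E'
from h import *
goto(-140,92,60)
L=tilerest(save("side","s2"),(175,220,270,345)); print(L.min(0),L.max(0))
E
```

```text
time: 4.03
ee_pos: [0.3737, -0.2182, 0.0046]
eef_rot: [0.856, 0.517, 0.0, 0.0]
ft_force: [-1.4, 0.3, 0.9]
width: 0.0003
grip_force: 0.0
rest mm [-75.2  85.    4.6] units to go [-1.46 -2.16  2.22] toolx-restx deg 0.11 tilt [ 0.001  0.    -1.   ] F [-1.4  0.3  0.9] t 4.0333
[-117.4065676   -53.49504221] [-23.60866349  58.61700303]
```

```bash
python3 -m crank '{"steps":[[[0,0,1],[0,0,0]],[[0,0,1],[0,0,0]],[[-0.3,-0.6,0.3],[0,0,0]],[[-0.6,-0.9,0],[0,0,0]],[[-0.3,-0.9,0],[0,0,0]],[[0.6,-0.9,0],[0,0,0]],[[0.9,-0.5,0],[0,0,0]],[[0.9,-0.3,0],[0,0,0]],[[0.6,-0.1,0],[0,0,0]],[[0,0,0],[0,0,0]]]}' 60
python3 - <<'E'
from h import *
goto(-145,0,2.5)
E
```

```text
time: 4.92
ee_pos: [0.4216, -0.3236, 0.0622]
eef_rot: [0.856, 0.517, 0.001, 0.001]
ft_force: [-0.4, 0.3, -0.1]
width: 0.0565
grip_force: 0.0
rest mm [-145.9   -6.6   62.2] units to go [-0.22  0.15 -2.39] toolx-restx deg 0.17 tilt [ 0.002  0.    -1.   ] F [-0.4  0.3 -0.1] t 4.9167
```

```bash
python3 -m crank '{"steps":[[[-0.2,0.1,-0.6],[0,0,0]],[[0,0.05,-0.6],[0,0,0]],[[0,0,-0.6],[0,0,0]],[[0,0,-0.4],[0,0,0]],[[0,0,-0.18],[0,0,0]],[[0,0,0],[0,0,0]],[[0,0,0],[0,0,0]]]}'
python3 - <<'E'
from h import *
goto(-75,0,2.5)
E
```

```text
time: 5.5
ee_pos: [0.4136, -0.3197, 0.003]
eef_rot: [0.856, 0.516, 0.0, 0.0]
ft_force: [0.5, -1.2, 1.1]
width: 0.0603
grip_force: 0.0
rest mm [-146.2    2.3    3. ] units to go [ 1.41  2.47 -0.02] toolx-restx deg 0.09 tilt [ 0. -0. -1.] F [ 0.5 -1.2  1.1] t 5.5
```

```bash
python3 -m crank '{"steps":[[[0.15,0.27,0],[0,0,0]],[[0.07,0.13,0],[0,0,0]],[[0.06,0.12,0],[0,0,0]],[[0.06,0.12,0],[0,0,0]],[[0.06,0.12,0],[0,0,0]],[[0.07,0.12,0],[0,0,0]],[[0.07,0.12,0],[0,0,0]],[[0.07,0.12,0],[0,0,0]],[[0.07,0.12,0],[0,0,0]],[[0.07,0.12,0],[0,0,0]]]}'
python3 - <<'E'
from h import *
goto(-75,0,2.5)
L=tilerest(save("side","s3"),(175,225,260,345)); print(L.min(0),L.max(0)); print(L.round().tolist())
E
```

```text
time: 6.33
ee_pos: [0.4323, -0.2853, 0.0026]
eef_rot: [0.856, 0.517, 0.0, 0.0]
ft_force: [-0.0, 0.2, 0.8]
width: 0.0605
grip_force: 0.4
rest mm [-107.     1.8    2.6] units to go [ 0.66  1.1  -0.  ] toolx-restx deg 0.1 tilt [ 0. -0. -1.] F [-0.   0.2  0.8] t 6.3333
[-96.81201336 -53.65187497] [-0.97593031 58.6749324 ]
[[-95.0, -50.0], [-96.0, -31.0], [-97.0, 17.0], [-96.0, 39.0], [-95.0, 52.0], [-92.0, 57.0], [-87.0, 58.0], [-74.0, 59.0], [-17.0, 59.0], [-3.0, 58.0], [-2.0, 56.0], [-1.0, 36.0], [-1.0, -33.0], [-2.0, -47.0], [-5.0, -51.0], [-11.0, -53.0], [-83.0, -54.0], [-91.0, -54.0]]
```

```bash
python3 -m crank '{"steps":[[[0.07,0.13,0],[0,0,0]],[[0.07,0.13,0],[0,0,0]],[[0.07,0.13,0],[0,0,0]],[[0.07,0.13,0],[0,0,0]],[[0.07,0.13,0],[0,0,0]],[[0.07,0.13,0],[0,0,0]],[[0.07,0.13,0],[0,0,0]],[[0.07,0.13,0],[0,0,0]],[[0.07,0.13,0],[0,0,0]],[[0.07,0.13,0],[0,0,0]]]}'
python3 - <<'E'
from h import *
goto(-16.5,0,2.5)
E
python3 -m crank '{"steps":[[[0.07,0.13,0],[0,0,0]],[[0.07,0.13,0],[0,0,0]],[[0.07,0.13,0],[0,0,0]],[[0.07,0.13,0],[0,0,0]],[[0.07,0.13,0],[0,0,0]],[[0.07,0.13,0],[0,0,0]],[[0.07,0.13,0],[0,0,0]],[[0.07,0.13,0],[0,0,0]],[[0,0,0],[0,0,0]]]}'
python3 - <<'E'
from h import *
goto(-16.5,0,2.5)
c=save("side","s4")
cv2.imwrite("pics/s4c.png",cv2.resize(c["pixels"][150:260,220:380],(800,550),interpolation=2))
E
```

```text
time: 7.22
ee_pos: [0.4498, -0.2527, 0.0025]
eef_rot: [0.856, 0.517, 0.0, -0.0]
ft_force: [-0.4, -1.9, -0.3]
width: 0.0596
grip_force: 0.6
rest mm [-70.    1.6   2.5] units to go [ 1.06  1.86 -0.  ] toolx-restx deg 0.1 tilt [ 0.  0. -1.] F [-0.4 -1.9 -0.3] t 7.2167
time: 7.97
ee_pos: [0.4643, -0.2261, 0.0026]
eef_rot: [0.856, 0.517, 0.0, -0.0]
ft_force: [0.1, 0.4, 0.0]
width: 0.0599
grip_force: 0.1
rest mm [-39.7   1.3   2.6] units to go [ 0.48  0.8  -0.01] toolx-restx deg 0.16 tilt [ 0.  0. -1.] F [0.1 0.4 0. ] t 7.9667
```

View pics/s4c.png

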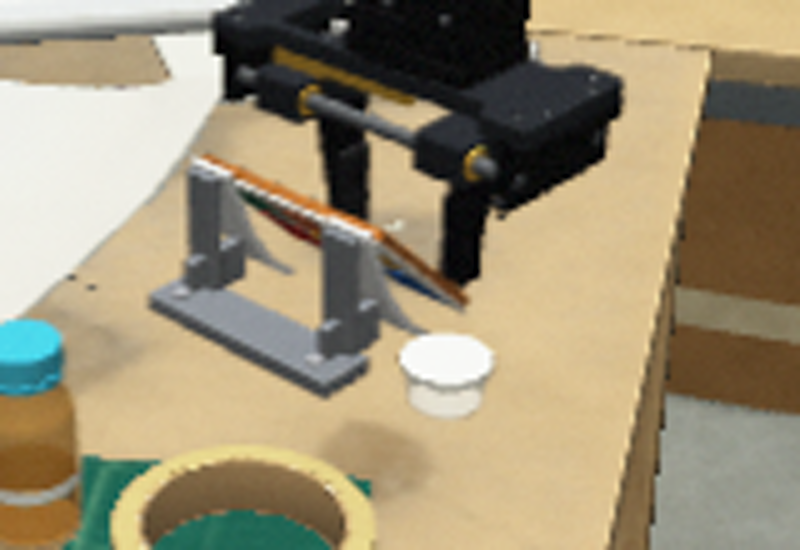

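The tile leans on both ramps with its foot at the fingers (465,290); the pot is clear. About 23 mm remain.

```bash
python3 -m crank '{"steps":[[[0.05,0.09,0],[0,0,0]],[[0.05,0.09,0],[0,0,0]],[[0.05,0.09,0],[0,0,0]],[[0.05,0.09,0],[0,0,0]],[[0.05,0.09,0],[0,0,0]],[[0.05,0.09,0],[0,0,0]],[[0.05,0.09,0],[0,0,0]],[[0.06,0.09,0],[0,0,0]],[[0.05,0.09,0],[0,0,0]],[[0,0,0],[0,0,0]]]}'
python3 - <<'E'
from h import *
goto(-16.5,0,2.5)
c=save("side","s5");P=cloud(c).reshape(-1,3);m=tilemask(c,(165,240,245,345)).ravel()>0
L=np.array([rest(p) for p in P[m]])*1000; L=L[(L[:,0]>-40)&(L[:,0]<80)]
print(len(L),np.percentile(L,[1,50,99],axis=0).round(1))
E
```

```text
time: 8.85
ee_pos: [0.4755, -0.2062, 0.0026]
eef_rot: [0.856, 0.517, 0.0, -0.0]
ft_force: [-0.2, -0.3, -0.6]
width: 0.06
grip_force: 0.1
rest mm [-16.8   0.7   2.6] units to go [ 0.03 -0.   -0.  ] toolx-restx deg 0.14 tilt [ 0.  0. -1.] F [-0.2 -0.3 -0.6] t 8.85
183 [[-12.6 -50.1   8. ]
 [ 37.    1.9  61.3]
 [ 46.8  54.5  80.9]]
```

```bash
python3 -m crank '{"steps":[[[-0.15,-0.28,0],[0,0,0]],[[-0.25,-0.47,0],[0,0,0]],[[-0.35,-0.66,0],[0,0,0]],[[0,0,0.5],[0,0,0]],[[0,0,1],[0,0,0]],[[0,0,1],[0,0,0]],[[0,0,1],[0,0,0]],[[0,0,1],[0,0,0]],[[0,0,1],[0,0,0]],[[0,0,0],[0,0,0]]]}' 
python3 -m crank '{"steps":[[[0,0,0],[0,0,0]],[[0.42,0.78,0],[0,0,0]],[[0.42,0.78,0],[0,0,0]],[[0.42,0.78,0],[0,0,0]],[[0.42,0.78,0],[0,0,0]],[[0.42,0.78,0],[0,0,0]],[[0.42,0.78,0],[0,0,0]],[[0,0,0],[0,0,0]],[[0,0,0],[0,0,0]]]}' 0
python3 - <<'E'
from h import *
goto(77,0,45)
c=save("side","s6")
cv2.imwrite("pics/s6c.png",cv2.resize(c["pixels"][120:260,200:380],(772,600),interpolation=2))
E
```

```text
time: 9.73
ee_pos: [0.4587, -0.2434, 0.1454]
eef_rot: [0.856, 0.516, 0.002, 0.003]
ft_force: [0.7, -0.1, -0.1]
width: 0.0602
grip_force: 0.0
time: 10.48
ee_pos: [0.5191, -0.1239, 0.139]
eef_rot: [0.856, 0.518, -0.0, -0.001]
ft_force: [-0.5, -0.1, -1.1]
width: 0.0076
grip_force: 0.0
rest mm [ 76.3   0.6 139. ] units to go [ 0.04  0.01 -3.76] toolx-restx deg 0.24 tilt [-0.001  0.001 -1.   ] F [-0.5 -0.1 -1.1] t 10.4833
```

View pics/s6c.png

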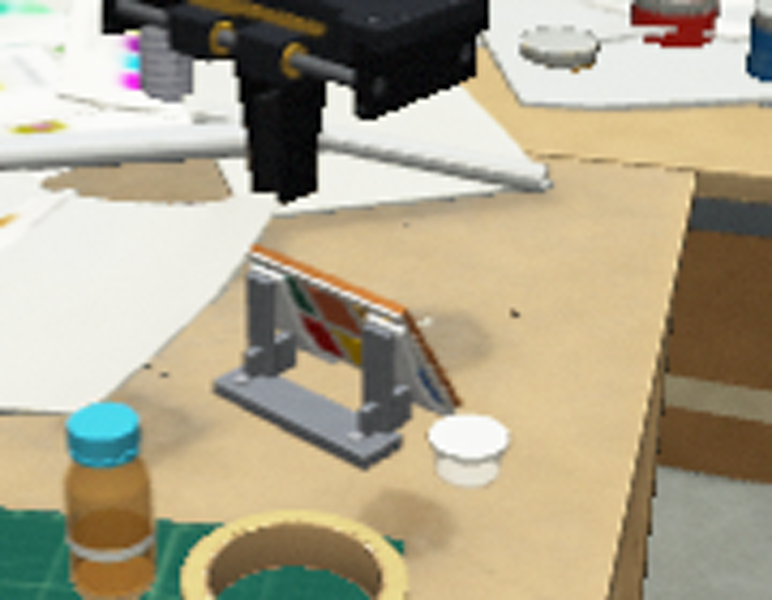

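The tile leans stably on the rest, upper edge from (255,250) to (405,310), and the fingers are above and behind it. Descending now, then a slow pull.

```bash
python3 -m crank '{"steps":[[[0.02,0.03,-0.6],[0,0,0]],[[0,0,-0.7],[0,0,0]],[[0,0,-0.7],[0,0,0]],[[0,0,-0.7],[0,0,0]],[[0,0,-0.6],[0,0,0]],[[0,0,-0.4],[0,0,0]],[[0,0,0],[0,0,0]]]}' 
python3 -m crank '{"steps":[[[-0.09,-0.18,0],[0,0,0]],[[-0.09,-0.18,0],[0,0,0]],[[-0.07,-0.13,0],[0,0,0]],[[-0.06,-0.11,0],[0,0,0]],[[-0.06,-0.11,0],[0,0,0]],[[-0.06,-0.11,0],[0,0,0]],[[-0.06,-0.11,0],[0,0,0]],[[-0.06,-0.11,0],[0,0,0]],[[-0.06,-0.11,0],[0,0,0]],[[-0.06,-0.11,0],[0,0,0]]]}' 
python3 - <<'E'
from h import *
goto(-15,0,45)
c=save("side","s7")
cv2.imwrite("pics/s7c.png",cv2.resize(c["pixels"][120:260,200:380],(772,600),interpolation=2))
E
```

```text
time: 11.12
ee_pos: [0.5179, -0.1252, 0.0453]
eef_rot: [0.857, 0.516, -0.001, -0.001]
ft_force: [0.0, 0.9, -0.1]
width: 0.0005
grip_force: 0.0
time: 11.95
ee_pos: [0.503, -0.1561, 0.0476]
eef_rot: [0.856, 0.517, 0.0, 0.0]
ft_force: [1.4, 0.5, 0.1]
width: 0.0003
grip_force: 0.1
rest mm [40.3 -0.2 47.6] units to go [-1.04 -1.95 -0.1 ] toolx-restx deg 0.1 tilt [ 0. -0. -1.] F [1.4 0.5 0.1] t 11.95
```

View pics/s7c.png

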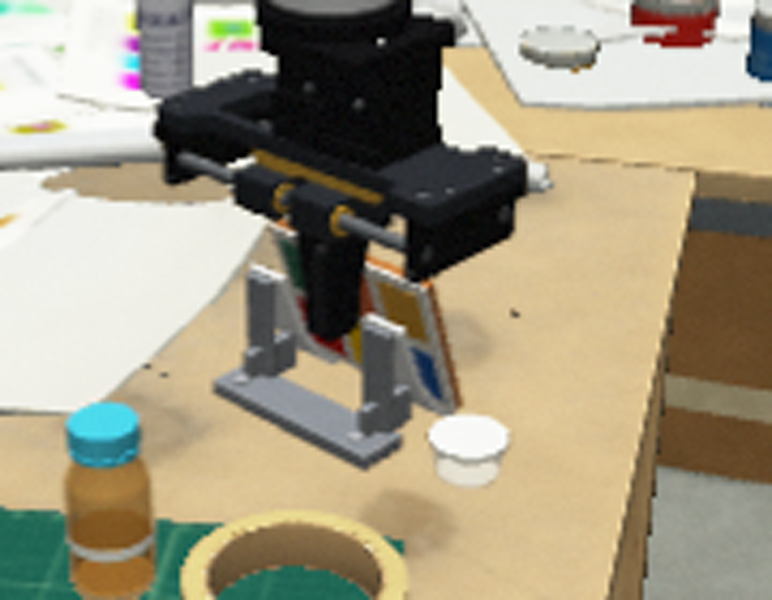

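The tile is turning upright and its foot (450,405) has not moved. I'll keep pulling slowly.

```bash
python3 -m crank '{"steps":[[[-0.06,-0.11,0],[0,0,0]],[[-0.06,-0.11,0],[0,0,0]],[[-0.06,-0.11,0],[0,0,0]],[[-0.06,-0.11,0],[0,0,0]],[[-0.06,-0.11,0],[0,0,0]],[[-0.06,-0.11,0],[0,0,0]],[[-0.06,-0.11,0],[0,0,0]],[[-0.06,-0.11,0],[0,0,0]],[[-0.06,-0.11,0],[0,0,0]],[[-0.06,-0.11,0],[0,0,0]]]}' 
python3 -m crank '{"steps":[[[-0.06,-0.11,0],[0,0,0]],[[-0.06,-0.11,0],[0,0,0]],[[-0.06,-0.11,0],[0,0,0]],[[-0.06,-0.11,0],[0,0,0]],[[-0.06,-0.11,0],[0,0,0]],[[-0.06,-0.11,0],[0,0,0]],[[-0.06,-0.11,0],[0,0,0]],[[0,0,0],[0,0,0]],[[0,0,0],[0,0,0]]]}' 
python3 - <<'E'
from h import *
goto(-15,0,45)
c=save("side","s8")
cv2.imwrite("pics/s8c.png",cv2.resize(c["pixels"][120:260,200:380],(772,600),interpolation=2))
E
```

```text
time: 12.83
ee_pos: [0.4881, -0.1836, 0.0476]
eef_rot: [0.856, 0.517, 0.0, 0.0]
ft_force: [-0.2, -0.5, -0.8]
width: 0.0005
grip_force: 0.0
time: 13.58
ee_pos: [0.4776, -0.2027, 0.0476]
eef_rot: [0.856, 0.516, 0.0, 0.0]
ft_force: [-0.3, 0.6, 1.2]
width: 0.0008
grip_force: 0.0
rest mm [-12.8   0.4  47.6] units to go [-0.03 -0.09 -0.1 ] toolx-restx deg 0.08 tilt [ 0. -0. -1.] F [-0.3  0.6  1.2] t 13.5833
```

View pics/s8c.png

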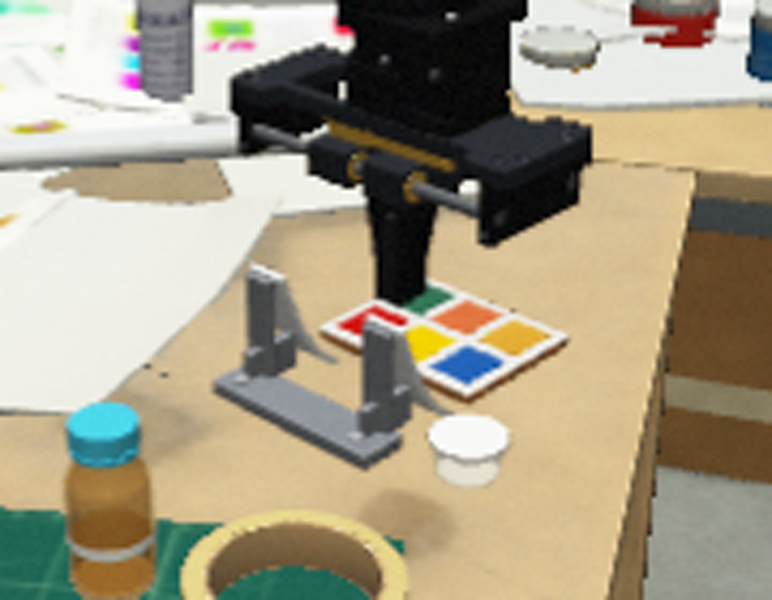

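The tile lies flat in front of the rest, colour side up (centre about 450,340). The pot and bottle haven't moved. I'll lift the arm clear and check heights.

```bash
python3 -m crank '{"steps":[[[0,0,0.6],[0,0,0]],[[0,0,1],[0,0,0]],[[0,0,1],[0,0,0]],[[0,0,1],[0,0,0]],[[0,0,1],[0,0,0]],[[0,0,1],[0,0,0]],[[0,0,0.5],[0,0,0]],[[0,0,0],[0,0,0]],[[0,0,0],[0,0,0]]]}' 
python3 - <<'E'
from h import *
goto(-15,0,45)
c=save("side","s9");P=cloud(c); L=(P-np.r_[O,0]); l=np.stack([L[...,:2]@X,L[...,:2]@Y,P[...,2]],-1)*1000
k=(l[...,2]>5)&(l[...,0]<-15)&(l[...,0]>-130)&(abs(l[...,1])<65)&(l[...,2]<90)
print(np.percentile(l[k],[1,50,99],axis=0).round(1))
a=load("s0")["pixels"].astype(int);b=c["pixels"].astype(int)
for n,(u,v) in {"bottle":(225,238),"pot":(309,225),"weight":(168,272)}.items(): print(n,abs(a-b)[v-22:v+22,u-14:u+14].mean().round(1))
E
```

```text
time: 14.38
ee_pos: [0.478, -0.2024, 0.2004]
eef_rot: [0.856, 0.517, 0.0, 0.001]
ft_force: [0.2, 0.6, -1.2]
width: 0.0006
grip_force: 0.0
rest mm [-1.240e+01  2.000e-01  2.004e+02] units to go [-0.04 -0.1  -6.22] toolx-restx deg 0.12 tilt [ 0.001 -0.001 -1.   ] F [ 0.2  0.6 -1.2] t 14.3833
[[-98.5 -55.    5.8]
 [-60.3   9.1   8.1]
 [-16.1  54.3  10. ]]
bottle 3.1
pot 17.5
weight 2.6
```

```bash
python3 - <<'E'
from h import *
a=load("s0")["pixels"].astype(int);b=load("s9")["pixels"].astype(int)
print(abs(a-b)[217:238,298:322].mean())
for x in(a,b):
    s=x[214:238,296:322].min(2)>170; print(np.argwhere(s).mean(0),s.sum())
print(ticket.close_job())
E
```

```text
3.5773809523809526
[ 9.74537037 12.78703704] 216
[ 9.78636364 12.79545455] 220
the job is handed in; nothing more can be done
None
```

The tile now lies flat and colour side up on the bench in front of the rest, with the arm lifted clear. The bottle, pot and weight did not move, and the job was handed in at about 14.4 s.

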